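# Take up the lathe spindle brake through its slot

### The arm

A 6-joint arm with a two-finger parallel gripper is mounted at the origin on the work surface. World frame = base frame: x ahead of the robot, y to its left, z up, the work surface at z = 0. Lengths are in mm, angles in rad, forces in N, time in s.
With the tool pointing down it reaches from about 300 to 850 mm from the base axis. Payload 5.4 kg.
Tool frame: the origin (TCP) lies midway between the tips of the shut fingers; the grasp point (between the pads) lies tcp_to_grasp behind it (tcp_to_grasp is the distance from the TCP to the grasp point, in mm); z points along the fingers, y is the line along which they close (so a half turn about z gives the same grasp; the last joint's range is limited). The gripper opens to 85 mm and grips with 20 to 120 N. Pads are 22 mm wide; open, the fingers measure 114 mm over their backs; the gripper's body (76 mm by 85 mm) begins 54 mm behind the grasp point. The pads swing forward as they close: fully open they stand 13 mm farther back than shut.
Start: joints at [1.042, 0.158, 1.597, -0, 1.386, -0.21], TCP at [180.23, 546.007, 231.299] pointing down, gripper open.
Joint ranges: [-2.91, 2.91], [-0.94, 2.29], [0.18, 2.7], [-1.29, 4.43], [0.17, 2.64], [-3, 3]. Speed limits (rad/s): [2.57, 2.57, 3.14, 3.14, 3.14, 3.14].

### API

Orientations are given as a rotation vector (axis times angle).
In Python, from cell import observe, camera, finish_job, tcp_to_grasp gives the robot as it stands. The module is installed in compiled form; this text tells all that it offers.
- The arm moves only by the shell command python3 -m crank 'ROWS'. ROWS is text: rows parted by semicolons, each of 7 numbers parted by spaces: the shift along the tool's x, y, z scaled (see below), then the turn, a rotation vector about the tool's x, y, z scaled (see below), then the closure in counts, from 0 (fully open) to 255 (shut). A call has 1 to 12 rows; each row shifts and turns the commanded pose from where the row before left it, along the tool's axes as they then stand; what a row does not reach is not made up. The controller multiplies each number of a shift by 0.1 m and each number of a turn by pi rad. A row lasts 1/10 s, in which the tool goes at most 50 mm and 8.59 degrees, less where a joint would pass 70% of its speed; a pose out of reach is approached as far as the arm can. A call with a number of a shift or a turn outside -1 to 1 is refused whole. A call with a gripper value outside its range is refused whole. The fingers move at their own pace and stop on an object; the grip force is fixed at half the most. Time passes only in rows, so rows that do not move let the fingers close. It gives the time, the measured TCP pose, the force, the opening and the grip force at its end, in the units of the state.
- observe(): the state, without advancing time (a new reading comes with each control period).
- camera(name): name is "scene" or "top" or "wrist"; returns a dict with "image" (384x512x3 uint8, red, green, blue), "range_z" (384x512 float32, mm along the optical axis (not along the pixel's ray), 0 where there is no reading), "camera_matrix" (3x3 intrinsics, pixels), "R" (3x3) and "t" (3): a world point X has camera coordinates R X + t; the wrist camera has in their place "hand_eye" (4x4, takes a point from camera to tool coordinates, whose origin is the TCP and whose axes are the flange's). Camera axes: x right, y down, z forward; pixel columns grow to the right and rows downward; lengths in mm; the calibration is good to about 2 mm. A picture is of the moment at which its call begins: read the wrist's pose just before it.
- finish_job(): hands the job in; it is judged then, once.
The state is a dict: "clock": time; "qpos": joint angles; "dq": joint speeds; "tau": joint torques, N m; "ee_pos": TCP position; "tool_rot": TCP orientation; "ft_force": force on the tool from outside, world axes, zero at the start; "ft_torque": the same for the moment, N m; "finger_gap": finger opening in mm; "gripper_force": force on a finger pad.
Only numpy, scipy, OpenCV 4.12 (cv2) and the standard library are available. Lean on these libraries where they do the work, as an engineer would, in place of code of your own. Each camera call takes 0.05 s, during which the arm holds its last target. There are 200 camera calls.

### The job

The spindle brake of the small bench lathe is slack. Take the adjusting lever out of its wooden stand and, reaching with its blade through the slot in the brake box lid, push the star wheel's teeth round a tooth at a time until the shoe is fully home against the brass drum and the wheel comes up firm; then stand the lever back in its stand, fully down. Work gently, feel for the gaps between the teeth and never force the lever, move the wheel and shoe with the lever blade through the slot only (keep gripper and lever off the shoe, and the gripper off the brake), and leave the other things on the bench where they are.

Things in the scene. Friction and masses are not known exactly. Their poses are not given: they have to be found in the camera images.
- brake: Grey brake box and brass drum, one fixed casting on a dark base plate 100 x 250 x 6. Origin: on the bench under the box's middle. Box 70 (x) x 110 (y) x 70 high, lid 4 thick. The drum (70 across, axis along x, 40 above the bench, top at 75) stands on the box's +y side, centre 120 from the origin, near side 85. More than 25 N between the lever and any part of the brake is forcing it
- slot (a point): Centre of the access slot, at the lid's top face (70 above the bench). The slot is 14 wide (along x of brake) and 32 long (along its y); axes parallel to brake. The tooth tips pass along it right below
- wheel_axis (a point): Centre of the steel star wheel in the box, axis along x of brake, 36 above the bench straight below the slot. 10 straight teeth 3.5 thick, 14 wide (along x); 56 across tips, 34 across roots, tips 17.6 apart; the topmost tip passes 6 below the lid's top. This point is fixed: the wheel's angle is not reported and is anything at the start
- wheel_top (a point): Where the top tooth passes below the slot, 64 above the bench (fixed point). Pushing the top teeth towards +y of brake (to the drum) moves the shoe out 3.5 mm per tooth. The wheel stays where it is left, by friction: about 3 N at a tooth. With the shoe home it comes up firm but a little springy: about 5 N more per mm at a tooth, more if pushed fast
- shoe: Steel brake shoe 34 x 10 x 40 (x, y, z), sliding out of the box towards the drum, along y of brake. Origin: centre of the face that meets the drum, 40 above the bench. That face is 75 to 78.7 along y from the brake's origin at the start and 85 (at the drum) when home
- stand: Light wooden block 64 x 64 x 46 high, fixed to the bench. Origin: centre of its underside. In its middle a through hole 12 (along x) by 9 (along y), for the lever's blade
- lever: Adjusting lever, about 90 g: a steel blade 8 (along x) by 5 (along y) and 38 long, pointing down, below a square dark wooden handle 20 x 20 x 60. Origin: the blade's tip; z runs up along the lever, handle from 38 to 98. At the start it stands upright in the stand with the handle's shoulder on the block, its tip 8 above the bench, axes about parallel to those of the stand
- lever_handle (a point): Middle of the lever's handle, 68 above the blade's tip
- loupe: Black eye loupe 38 across, 30 high; bystander, origin under its centre
- tin: Round steel tin 56 across, 18 high; bystander, origin under its centre
- blue_ring: Blue plastic ring 40 across, 8 high; bystander, origin under its centre
- screwdriver: Screwdriver 130 long lying on the bench; bystander
- bench_block: Dark steel block 50 x 50 x 22; bystander, origin under its centre
- gear_blank: Brass ring 34 across, 6 high; bystander, origin under its centre
- parts_tray: Green parts tray 90 x 130 x 18; bystander, origin under its centre

How it is judged:
By the outcome, as a careful person would: the job done as asked, in the order asked, and still so for the second after the job is handed in, with the robot touching nothing.
It also fails if it takes over 64 s, if anything falls off the work surface, if the arm or the gripper's body presses on something with over 40 N, if the wrist force passes 120 N, or if a joint passes its speed limit or range.

## Working session

There is one attempt and no reset: what is moved stays moved. The work goes in short steps, Python scripts to look and compute and a shell command to move; the robot and the scene stay as the last step left them, time stands still between calls to the robot, and variables do not carry over. Pictures are saved under pics/ and viewed, at most 10 in all, crops included, and the job is handed in when it is done.

```bash
mkdir -p pics; python3 - <<'E'
from cell import observe,camera,tcp_to_grasp
import cv2,numpy as np
s=observe();print(s,tcp_to_grasp)
ims=[]
for n in("top","scene"):
    c=camera(n);np.savez(f"pics/{n}0.npz",**c);cv2.imwrite(f"pics/{n}0.png",cv2.resize(c["image"][:,:,::-1],(800,600)))
    print(n,c["camera_matrix"],c.get("R"),c.get("t"))
E
```

```text
{'clock': 0.0, 'qpos': array([ 1.04188758e+00,  1.59060043e-01,  1.59826922e+00, -2.29563567e-05,
        1.38618701e+00, -2.10101570e-01]), 'dq': array([ 0.00032093, -0.0008774 , -0.00110583,  0.00118406, -0.00066802,
       -0.00030806]), 'tau': array([ 5.15594343e-05, -3.96008921e+01, -3.31429446e+01, -2.08997012e-04,
        8.56704632e-03,  5.82348164e-06]), 'ee_pos': array([179.93560104, 545.47488077, 230.29219825]), 'tool_rot': array([-4.98549367e-01, -3.10109860e+00,  2.82986287e-03]), 'ft_force': array([-0.12589323, -0.3912842 , -0.24356442]), 'ft_torque': array([-0.01296274, -0.00431034,  0.04666162]), 'gripper_force': 0.0, 'finger_gap': 85.24942422895363} 18.700000000000003
top [[429.32020791   0.         259.21735504]
 [  0.         429.32020791 191.46553368]
 [  0.           0.           1.        ]] [[-0.01588111 -0.9998724   0.00172492]
 [-0.99121732  0.01551708 -0.13132952]
 [ 0.13128599 -0.00379543 -0.99133727]] [-152.7413607   535.45146229  875.85432574]
scene [[488.92708783   0.         260.69941652]
 [  0.         488.92708783 189.47950791]
 [  0.           0.           1.        ]] [[-0.61195296  0.79089325 -0.00119733]
 [ 0.59612867  0.46025809 -0.65787012]
 [-0.51975396 -0.40329933 -0.75313045]] [ 443.49318166 -211.3526844  1445.74848776]
```

View pics/top0.png

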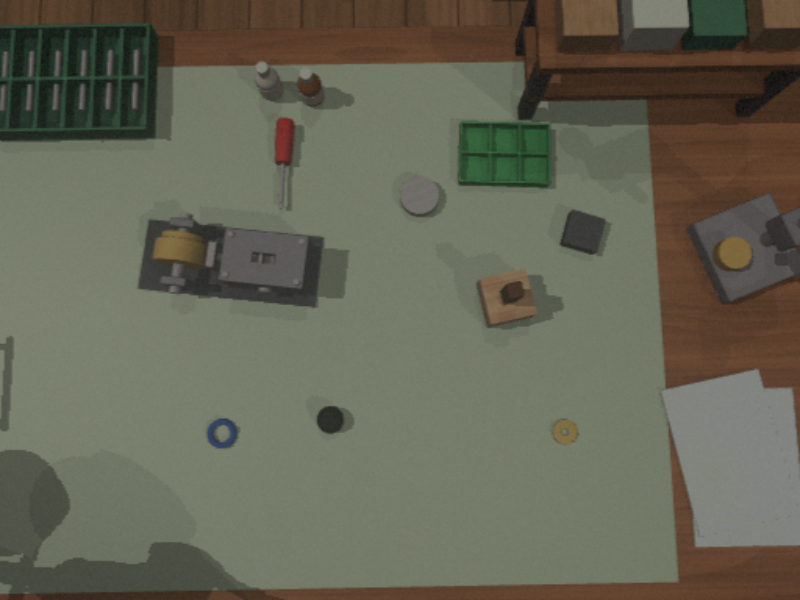

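View pics/scene0.png

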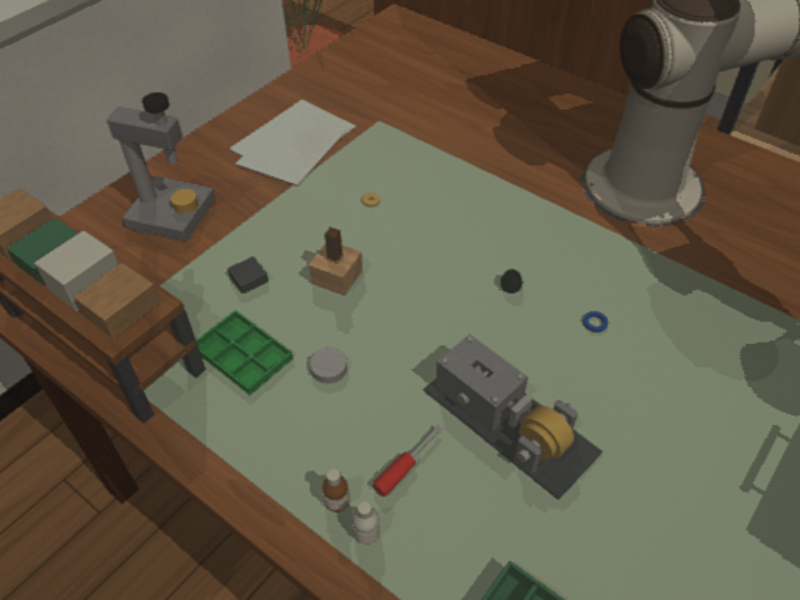

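Top view (800x600 pixels): the brake box is at about (264,258) with its slot, and the drum is to its left at (180,247). The stand is at (507,298) with the dark lever handle at (512,292). Next I measure these with the depth map.

```bash
cat > h.py <<'E'
import numpy as np,cv2
from scipy.spatial.transform import Rotation as Ro
def world(c,R=None,t=None):
    K=c["camera_matrix"];R=c["R"] if R is None else R;t=c["t"] if t is None else t
    z=c["range_z"];v,u=np.mgrid[:z.shape[0],:z.shape[1]]
    P=np.stack([(u-K[0,2])/K[0,0]*z,(v-K[1,2])/K[1,1]*z,z],-1)
    return (P-t)@R      # R^T (P-t)
def wristRt(c,s):
    H=c["hand_eye"];A=np.eye(4);A[:3,:3]=Ro.from_rotvec(s["tool_rot"]).as_matrix();A[:3,3]=s["ee_pos"]
    T=np.linalg.inv(A@H);return T[:3,:3],T[:3,3]
def rect(m,W):
    p=W[m][:,:2].astype(np.float32);return cv2.minAreaRect(p)
def big(m):
    n,l,st,_=cv2.connectedComponentsWithStats(m.astype(np.uint8));return l==1+np.argmax(st[1:,4])
E
python3 - <<'E'
from h import *
c=dict(np.load("pics/top0.npz"));W=world(c)
z=W[...,2]
def win(u0,u1,v0,v1):
    m=np.zeros(z.shape,bool);m[int(v0*.64):int(v1*.64),int(u0*.64):int(u1*.64)]=1;return m
b=win(205,325,220,310);s=win(465,550,260,335)
for n,m in(("box",b&(abs(z-70)<6)),("stand",s&(abs(z-46)<8)),("handle",s&(abs(z-106)<12))):
    m=big(m);print(n,m.sum(),rect(m,W),np.median(z[m]),W[m].mean(0))
m=win(245,285,245,270);print(np.round(z[m].reshape(-1,int(285*.64)-int(245*.64))).astype(int))
d=win(145,212,225,275)&(z>60);print("drum",W[big(d)].mean(0),z[d].max())
E
```

```text
box 1723 ((587.0416870117188, 25.175373077392578), (111.39068603515625, 71.04479217529297), 82.99443817138672) 69.49737082337356 [586.26915933  24.67468055  69.55332795]
stand 780 ((534.28662109375, -299.4182434082031), (64.10931396484375, 64.65628814697266), 11.941460609436035) 45.52146498387826 [ 532.62873956 -297.65930491   45.5281819 ]
handle 114 ((534.1503295898438, -299.53643798828125), (20.02009391784668, 20.087257385253906), 11.87674331665039) 104.90639045757956 [ 533.41276666 -298.9775329   104.46099995]
[[69 71 70 69 70 73 69 70 68 69 68 72 69 69 69 69 68 70 69 71 69 69 71 67
  68 68]
 [70 69 68 69 72 72 69 68 69 70 66 70 70 73 68 69 71 69 67 68 68 72 68 69
  67 72]
 [69 70 70 69 69 70 69 71 69 69 70 68 67 70 71 73 70 69 71 71 68 72 68 69
  68 70]
 [69 69 69 72 71 71 68 69 68 69 67 69 66 69 69 71 72 71 69 70 68 65 70 66
  68 71]
 [67 68 68 71 70 71 66 70 68 68 71 67 70 69 70 70 70 69 69 69 70 69 68 69
  71 70]
 [69 72 72 70 68 67 65 67 72 69 69 70 71 70 68 70 69 68 70 71 70 70 69 71
  68 69]
 [68 72 69 69 69 68  5  5  5  5 62 60  7  4 40 65 66 66 72 69 68 69 68 66
  69 70]
 [70 70 68 68 71 66 53 53 52 47 60 63 65 57 43 42 42 43 59 62 60 70 67 70
  68 70]
 [72 70 69 67 70 66 52 51 50 51 60 61 63 58 53 56 52 53 58 62 52 67 68 69
  70 69]
 [69 72 68 68 69 65 54 52 53 49 64 65 59 53 49 52 51 53 62 62 49 68 70 70
  68 70]
 [69 72 66 69 70 55 55 50 50 46 64 63 57 54 55 53 49 53 62 59 47 70 71 70
  69 70]
 [70 71 69 71 70 52 50 51 51 49 65 63 59 54 52 50 51 53 63 61 72 70 72 69
  70 71]
 [71 71 73 68 71 69 70 73 71 70 68 70 58 50 55 53 52 56 64 60 68 71 69 68
  71 71]
 [69 71 68 70 68 69 70 67 67 69 71 69 67 72 69 71 71 71 68 70 67 68 68 70
  70 70]
 [71 70 69 69 72 71 70 70 69 71 70 70 71 71 69 68 70 71 69 71 69 70 67 74
  68 67]
 [71 71 69 71 70 70 69 70 72 69 69 69 69 70 69 71 70 70 70 69 69 66 69 70
  72 69]]
drum [602.58714544 139.28562557  72.77683179] 938.851084720863
```

```bash
python3 -m crank '-.316 -.364 0 0 0 0 0;-.316 -.364 0 0 0 0 0;-.316 -.364 0 0 0 0 0;-.316 -.364 0 0 0 0 0;-.316 -.364 0 0 0 0 0;-.316 -.364 0 0 0 0 0;-.316 -.364 0 0 0 0 0;-.316 -.364 0 0 0 0 0;-.316 -.364 0 0 0 0 0;-.316 -.364 0 0 0 0 0;-.316 -.364 0 0 0 0 0;-.316 -.364 0 0 0 0 0'; python3 -m crank '-.316 -.364 0 0 0 0 0;-.316 -.364 0 0 0 0 0;-.316 -.364 0 0 0 0 0;-.316 -.364 0 0 0 0 0;-.316 -.364 0 0 0 0 0;-.316 -.364 0 0 0 0 0;-.316 -.364 0 0 0 0 0;0 0 0 0 0 -.0418 0;0 0 0 0 0 -.0418 0;0 0 0 0 0 -.0418 0;0 0 0 0 0 -.0418 0;0 0 0 0 0 0 0'
cat > look.py <<'E'
import sys
from h import *
from cell import observe,camera
s=observe();c=camera("wrist");R,t=wristRt(c,s);c["R"],c["t"]=R,t
np.savez(f"pics/{sys.argv[1]}.npz",**c);cv2.imwrite(f"pics/{sys.argv[1]}.png",cv2.resize(c["image"][:,:,::-1],(800,600)))
M=Ro.from_rotvec(s["tool_rot"]).as_matrix()
print(s["clock"],s["ee_pos"],"ydir",np.degrees(np.arctan2(M[1,1],M[0,1])),"tilt",M[:2,2],"cam",-R.T@t,s["ft_force"],s["qpos"])
E
python3 look.py w1; python3 - <<'E'
from h import *
c=dict(np.load("pics/w1.npz"));print(c["hand_eye"]);W=world(c);z=W[...,2]
for n,h,d in(("stand",46,6),("handle",106,8)):
    m=(abs(z-h)<d)&(c["range_z"]>0);m=big(m);print(n,m.sum(),rect(m,W),np.median(z[m]),W[m].mean(0))
E
```

```text
clock: 1.3
ee_pos: [403.6, 10.4, 231.1]
tool_rot: [0.499, 3.101, 0.0]
ft_force: [1.2, 0.3, -0.2]
finger_gap: 85.5
gripper_force: 0.0
clock: 2.5
ee_pos: [533.4, -298.8, 230.7]
tool_rot: [0.324, -3.124, -0.001]
ft_force: [-0.3, 0.3, -0.0]
finger_gap: 85.5
gripper_force: 0.0
2.5 [ 533.35912093 -298.76874274  230.66722849] ydir 101.84252544909069 tilt [-0.00088663  0.00074858] cam [ 464.21159454 -313.12640353  372.55059052] [-0.27539475  0.28401087 -0.00264672] [-7.08016028e-01  2.52713515e-01  1.48917264e+00 -8.05319245e-06
  1.40086685e+00 -2.48550238e+00]
[[-2.04974850e-05 -9.60993419e-01 -2.76571236e-01  7.07235651e+01]
 [ 9.99999532e-01  2.47686105e-04 -9.34739984e-04  2.68333438e-01]
 [ 9.66781825e-04 -2.76571126e-01  9.60992964e-01 -1.41832706e+02]
 [ 0.00000000e+00  0.00000000e+00  0.00000000e+00  1.00000000e+00]]
stand 2701 ((532.80908203125, -298.8111572265625), (64.30816650390625, 64.13501739501953), 11.954378128051758) 45.18928667724753 [ 529.2009614  -299.5199918    45.23207345]
handle 489 ((532.69189453125, -299.2807922363281), (20.064619064331055, 19.234331130981445), 12.116372108459473) 104.99985578032788 [ 531.7257887  -299.27004552  104.70722586]
```

```bash
python3 -m crank '0 0 .4 0 0 0 0;0 0 .4 0 0 0 0;0 0 .4 0 0 0 0;0 0 .35 0 0 0 0;0 0 .15 0 0 0 0;0 0 0 0 0 0 0;0 0 0 0 0 0 255;0 0 0 0 0 0 255;0 0 0 0 0 0 255;0 0 0 0 0 0 255;0 0 0 0 0 0 255;0 0 0 0 0 0 255'
```

```text
clock: 3.75
ee_pos: [534.3, -299.5, 62.5]
tool_rot: [-0.324, 3.124, -0.002]
ft_force: [0.2, 0.3, 5.4]
finger_gap: 19.4
gripper_force: 58.9
```

```bash
python3 -m crank '0 0 -.1 0 0 0 255;0 0 -.2 0 0 0 255;0 0 -.3 0 0 0 255;0 0 -.3 0 0 0 255;0 0 -.2 0 0 0 255;.2 0 0 0 0 0 255;.3 0 0 0 0 0 255;0 0 0 0 0 0 255;0 0 0 0 0 0 255'; python3 look.py w2
```

```text
clock: 4.65
ee_pos: [484.4, -309.1, 171.4]
tool_rot: [-0.322, 3.125, 0.001]
ft_force: [0.2, 0.0, -1.5]
finger_gap: 19.6
gripper_force: 59.0
4.65 [ 484.40673002 -309.08036458  171.38946175] ydir 101.77526838611065 tilt [0.00010024 0.00038425] cam [ 415.10147232 -323.30510098  313.21017178] [ 0.16406672  0.00932038 -1.48093129] [-7.78329044e-01  2.09003392e-01  1.66085371e+00  3.59946469e-04
  1.27193396e+00 -2.55474856e+00]
```

View pics/w2.png

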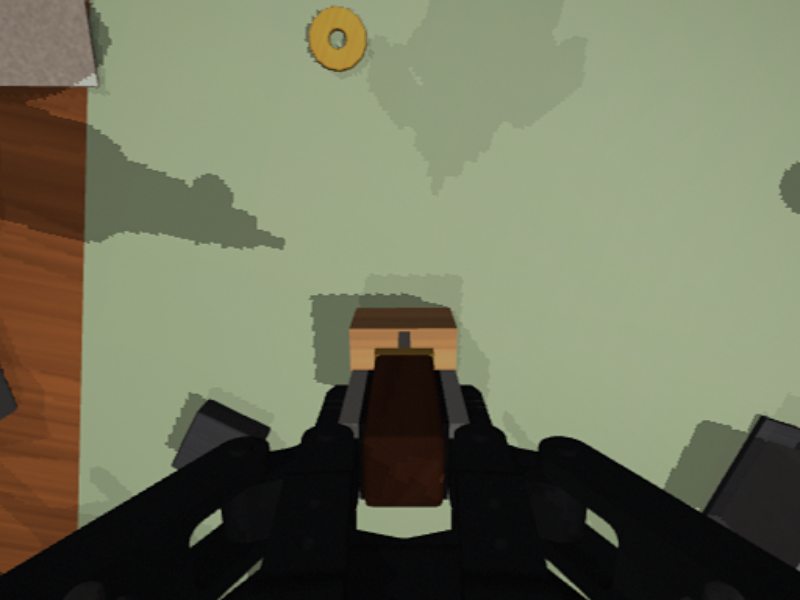

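Seen from close by, the blade shows below the handle at (404,340). It is about 12 px wide (5 mm) across the image, so the blade's y lies along tool y. Next I go to the brake, turning −18.8°.

```bash
python3 -m crank '0 0 0 0 0 .0348 255;0 0 0 0 0 .0348 255;0 0 0 0 0 .0348 255;-.157 .44 0 0 0 0 255;-.157 .44 0 0 0 0 255;-.157 .44 0 0 0 0 255;-.157 .44 0 0 0 0 255;-.157 .44 0 0 0 0 255;-.157 .44 0 0 0 0 255;-.157 .44 0 0 0 0 255;-.157 .44 0 0 0 0 255;0 0 0 0 0 0 255'; python3 look.py w3
```

```text
clock: 5.9
ee_pos: [653.8, 31.4, 171.0]
tool_rot: [0.18, 3.135, 0.004]
ft_force: [-0.8, -1.2, -0.9]
finger_gap: 19.6
gripper_force: 59.2
5.9 [653.83195823  31.44071849 171.00537214] ydir 83.42491452056643 tilt [0.00110734 0.00231649] cam [583.36385295  39.38572874 312.77925704] [-0.75041613 -1.17605007 -0.91748555] [-0.13732007  0.40633117  1.41701022  0.00252691  1.31747223 -1.59399084]
```

View pics/w3.png

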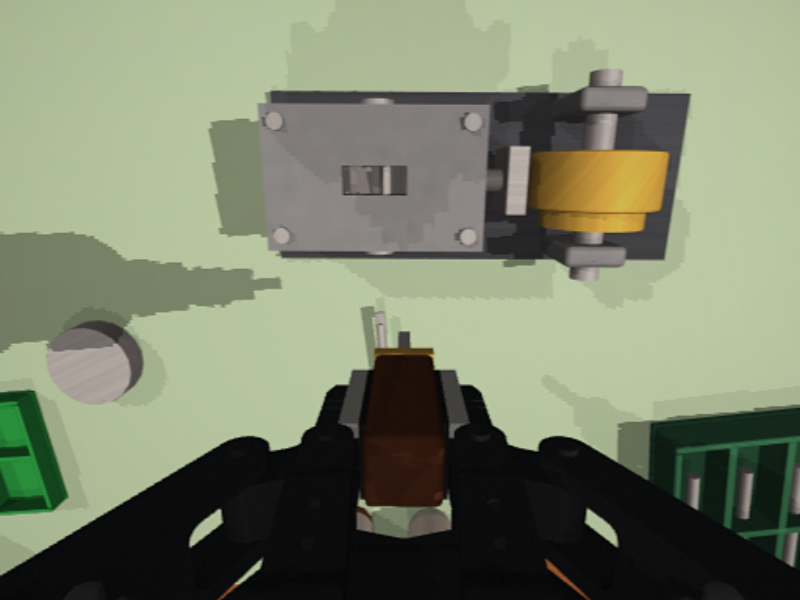

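The slot is at (342–407, 166–195). An upright tooth shows near column 387 and a slanted one near 360. The blade tip is at (404,333), and the shoe face is short of the drum.

```bash
cat >> h.py <<'E'
def ray(c,u,v,z):  # u,v in 800x600 picture
    K=c["camera_matrix"];d=np.linalg.inv(K)@[u*.64-.18,v*.64-.18,1.]
    o=-c["R"].T@c["t"];d=c["R"].T@d;return o+d*(z-o[2])/d[2]
E
python3 - <<'E'
from h import *
c=dict(np.load("pics/w3.npz"));W=world(c);z=W[...,2]
m=np.zeros(z.shape,bool);m[55:165,160:318]=1
m=big(m&(abs(z-70)<5));b=rect(m,W);print(b,np.median(z[m]))
for u,v in((342,166),(407,166),(342,195),(407,195),(374.5,180.5)):print(ray(c,u,v,70).round(1))
g=cv2.resize(c["image"],(800,600)).mean(2);print(g[172:190,336:414:2].mean(0).round().astype(int))
print("tooth",ray(c,383,180,64),ray(c,391,180,64))
h=cv2.resize(c["image"],(800,600)).mean(2)[326:346:4,390:420];print(h.astype(int))
print("tip near bottom",ray(c,404,332,116.5))
p=W[int(180*.64)-4:int(180*.64)+5,215:265];print(np.median(p[...,2],0).round().astype(int));print(np.median(p[...,1],0).round(0).astype(int))
E
```

```text
((585.5316162109375, 25.53676986694336), (110.25173950195312, 70.1875991821289), 83.12174224853516) 69.29048823419595
[576.9  10.3  70. ]
[580.5  41.7  70. ]
[590.5   8.2  70. ]
[594.2  40.2  70. ]
[585.5  25.1  70. ]
[129 130 126  96  74  76  78 102 120 120 119 116 117 117 117 112  93  82
  84  89  90  84  63  84 153 172 166 122  79  74  73  71  70  71  72  91
 121 127 126]
tooth [585.79631261  29.03512595  64.        ] [586.25783199  33.03784009  64.        ]
[[174 169 166 166 166 166 166 166 166 167 171 176 181 182 183 182 182 183
  182 182 182 182 182 181 182 182 182 182 182 182]
 [176 170 166 166 166 166 167 167 166 165 168 173 179 182 183 183 182 181
  180 181 182 183 183 183 182 182 183 183 183 183]
 [179 174 168 165 166 167 162 149 115  82  62  58  59  60  61  61  60  58
   55 101 147 180 185 183 183 182 182 182 182 182]
 [181 177 172 168 167 168 162 141 103  70  62  60  61  61  62  63  62  60
   55 102 147 181 185 183 182 182 182 182 182 183]
 [182 180 175 170 166 168 161 142 103  70  62  61  62  62  62  62  61  60
   57  93 132 168 179 183 182 182 183 183 183 183]]
tip near bottom [649.53916091  32.23235799 116.5       ]
[70 69 69 69 69 66 47 46 46 46 60 61 60 61 61 60 58 56 54 53 51 52 52 52
 53 53 52 52 52 55 59 63 63 63 63 63 50 50 49 49 47 48 50 50 51 52 69 69
 69 69]
[ 6  7  8  9  9 10  8  9 10 11 13 14 15 16 16 17 18 18 19 20 20 21 22 23
 24 25 25 26 27 28 29 30 31 31 32 33 33 34 35 36 37 38 38 39 40 41 42 42
 43 44]
```

```bash
python3 -m crank '.223 -.057 0 0 0 0 255;.223 -.057 0 0 0 0 255;.222 -.057 0 0 0 0 255;0 0 .2 0 0 0 255;0 0 .16 0 0 0 255;0 0 0 0 0 0 255;0 0 0 0 0 0 255'; python3 look.py w4; python3 - <<'E'
from cell import camera
import numpy as np,cv2
c=camera("top");cv2.imwrite("pics/t4.png",cv2.resize(c["image"][130:200,130:220,::-1],(720,560),interpolation=cv2.INTER_NEAREST))
E
```

```text
clock: 6.65
ee_pos: [583.7, 15.7, 135.4]
tool_rot: [-0.192, -3.135, 0.0]
ft_force: [1.0, -0.1, -0.7]
finger_gap: 19.7
gripper_force: 59.3
6.65 [583.66067631  15.74034304 135.4355704 ] ydir 83.0092785235221 tilt [-4.09930900e-04 -2.53929863e-05] cam [513.46927821  24.52669241 277.29717471] [ 1.02609051 -0.09917727 -0.71197273] [-1.79809985e-01  2.70878275e-01  1.66268966e+00 -1.05123617e-04
  1.20842350e+00 -1.62855790e+00]
```

View pics/w4.png

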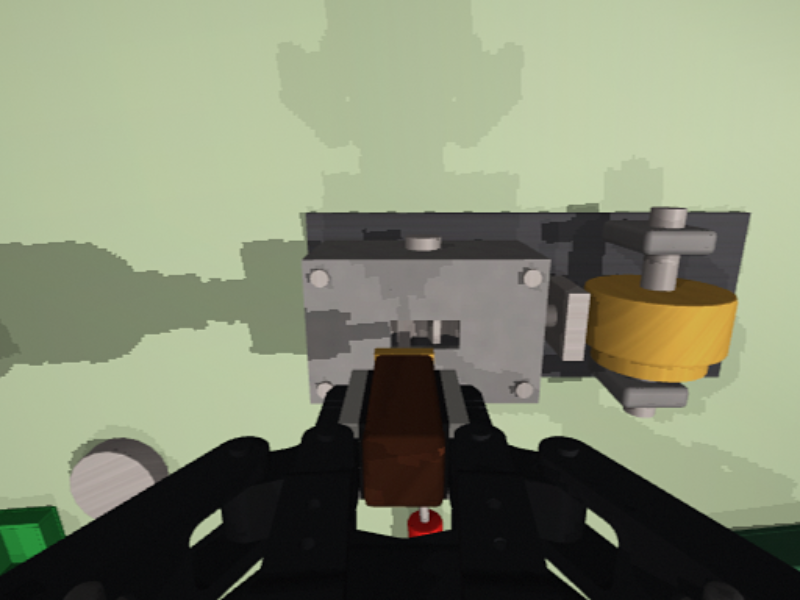

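This time the blade is at about (404,333). The slot's right end is at column 460 and rows 321–348, and a tooth is at (437,332), so the TCP is about 6 mm short in y. I'll check that with numbers.

```bash
python3 - <<'E'
from h import *
from cell import observe
c=dict(np.load("pics/w4.npz"));W=world(c);z=W[...,2]
for u,v in((460,321),(460,348),(460,334)):print(ray(c,u,v,70).round(1))
print("tooth",ray(c,437,332,64).round(1),"blade",ray(c,404,332,81).round(1))
g=cv2.resize(c["image"],(800,600)).mean(2)[324:346,380:466:2].mean(0);print(g.round().astype(int))
m=np.zeros(z.shape,bool);m[160:265,185:360]=1;m=big(m&(abs(z-70)<4));print(rect(m,W))
s=observe();print(s["ee_pos"])
E
```

```text
[580.8  42.   70. ]
[593.9  40.8  70. ]
[587.   41.4  70. ]
tooth [586.9  31.2  64. ] blade [579.3  16.4  81. ]
[108 110 111 110 113  98  62  49  61  86  87  86  86  85  84  88  83  79
  65  63  68  70  70  64  53  56  87 147 158 155 105  57  53  52  52  54
  56  57  63  62 115 143 141]
((585.6912231445312, 25.53093719482422), (110.62735748291016, 70.63188934326172), 83.16715240478516)
[584.53234243  15.75952769 136.50210997]
```

```bash
python3 -m crank '-.004 .068 0 0 0 0 255;0 0 0 0 0 0 255;0 0 .06 0 0 0 255;0 0 .05 0 0 0 255;0 0 .03 0 0 0 255;0 0 .02 0 0 0 255;0 0 .02 0 0 0 255;0 0 0 0 0 0 255'
```

```text
clock: 7.55
ee_pos: [584.7, 22.8, 117.0]
tool_rot: [-0.191, -3.135, -0.0]
ft_force: [-0.8, 0.3, 0.1]
finger_gap: 19.1
gripper_force: 59.3
```

```bash
python3 -m crank '0 0 .02 0 0 0 255;0 0 .02 0 0 0 255;0 0 .02 0 0 0 255;0 0 0 0 0 0 255;0 0 0 0 0 0 255'
```

```text
clock: 8.05
ee_pos: [584.8, 22.8, 111.3]
tool_rot: [-0.191, -3.136, -0.0]
ft_force: [0.5, 0.7, -0.9]
finger_gap: 19.4
gripper_force: 59.3
```

```bash
python3 -m crank '0 .02 0 0 0 0 255;0 .02 0 0 0 0 255;0 .02 0 0 0 0 255;0 .01 0 0 0 0 255'; python3 -m crank '0 .02 0 0 0 0 255;0 .02 0 0 0 0 255;0 .02 0 0 0 0 255;0 0 0 0 0 0 255'
```

```text
clock: 8.45
ee_pos: [585.7, 29.2, 111.2]
tool_rot: [-0.19, -3.136, 0.002]
ft_force: [-0.2, -4.1, -2.2]
finger_gap: 19.5
gripper_force: 59.2
clock: 8.85
ee_pos: [586.5, 36.2, 111.5]
tool_rot: [0.19, 3.136, 0.001]
ft_force: [-1.1, -2.6, -0.6]
finger_gap: 19.5
gripper_force: 59.5
```

```bash
python3 -m crank '0 -.015 0 0 0 0 255;0 0 -.05 0 0 0 255;0 0 -.08 0 0 0 255;0 -.05 0 0 0 0 255;0 -.05 0 0 0 0 255;0 -.048 0 0 0 0 255;0 0 0 0 0 0 255;0 0 .03 0 0 0 255;0 0 .03 0 0 0 255;0 0 .02 0 0 0 255;0 0 0 0 0 0 255'
```

```text
clock: 9.95
ee_pos: [584.0, 19.8, 115.6]
tool_rot: [-0.19, -3.135, -0.0]
ft_force: [0.1, 0.2, -1.2]
finger_gap: 19.7
gripper_force: 59.4
```

```bash
python3 -m crank '0 0 .02 0 0 0 255;0 0 .025 0 0 0 255;0 0 0 0 0 0 255'; python3 -m crank '0 .02 0 0 0 0 255;0 .02 0 0 0 0 255;0 .02 0 0 0 0 255;0 .01 0 0 0 0 255'; python3 -m crank '0 .02 0 0 0 0 255;0 .015 0 0 0 0 255;0 .01 0 0 0 0 255'; python3 -m crank '0 .015 0 0 0 0 255;0 .015 0 0 0 0 255;0 .015 0 0 0 0 255;0 0 0 0 0 0 255'
```

```text
clock: 10.25
ee_pos: [584.1, 19.6, 111.3]
tool_rot: [-0.191, -3.135, -0.0]
ft_force: [-0.3, -0.4, -0.8]
finger_gap: 19.5
gripper_force: 59.4
clock: 10.65
ee_pos: [585.1, 26.4, 111.6]
tool_rot: [-0.191, -3.135, 0.001]
ft_force: [-1.5, -4.0, -2.8]
finger_gap: 19.2
gripper_force: 59.2
clock: 10.95
ee_pos: [585.9, 31.1, 111.9]
tool_rot: [0.19, 3.136, -0.0]
ft_force: [-0.3, -4.0, -1.7]
finger_gap: 19.1
gripper_force: 59.3
clock: 11.35
ee_pos: [586.7, 35.9, 112.1]
tool_rot: [0.19, 3.135, 0.001]
ft_force: [-1.3, -3.6, -1.0]
finger_gap: 19.0
gripper_force: 59.5
```

```bash
python3 -m crank '0 -.015 0 0 0 0 255;0 0 -.05 0 0 0 255;0 0 -.08 0 0 0 255;0 -.05 0 0 0 0 255;0 -.05 0 0 0 0 255;0 -.047 0 0 0 0 255;0 0 0 0 0 0 255;0 0 .03 0 0 0 255;0 0 .03 0 0 0 255;0 0 .02 0 0 0 255;0 0 0 0 0 0 255'; python3 look.py w5
```

```text
clock: 12.45
ee_pos: [584.0, 19.5, 116.1]
tool_rot: [-0.19, -3.135, -0.0]
ft_force: [-0.4, 0.1, -1.5]
finger_gap: 19.1
gripper_force: 59.4
12.45 [584.03798958  19.47928148 116.12179749] ydir 83.04807245959908 tilt [-0.00110647  0.00010535] cam [513.94021229  28.19962797 258.03313631] [-0.40985948  0.1349893  -1.48139492] [-1.73261558e-01  2.95767156e-01  1.67363051e+00 -9.43328675e-05
  1.17330305e+00 -1.62268728e+00]
```

View pics/w5.png

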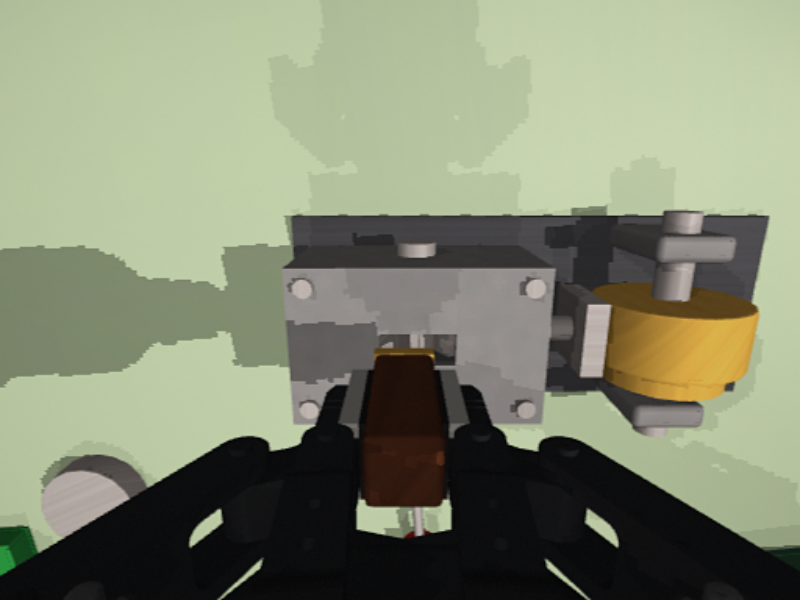

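The blade is in the slot behind the tooth at (417,340), and the shoe at (595,340) now nearly meets the drum. I'll keep pushing in small steps.

```bash
python3 -m crank '0 0 .025 0 0 0 255;0 0 .025 0 0 0 255;0 0 0 0 0 0 255'; python3 -m crank '0 .02 0 0 0 0 255;0 .01 0 0 0 0 255;0 0 0 0 0 0 255'; python3 -m crank '0 .01 0 0 0 0 255;0 .01 0 0 0 0 255;0 0 0 0 0 0 255';python3 -m crank '0 .005 0 0 0 0 255;0 .005 0 0 0 0 255;0 0 0 0 0 0 255'
```

```text
clock: 12.8
ee_pos: [584.1, 19.4, 111.3]
tool_rot: [-0.191, -3.135, -0.0]
ft_force: [0.8, -0.9, -1.0]
finger_gap: 19.4
gripper_force: 59.4
clock: 13.1
ee_pos: [584.5, 22.1, 111.6]
tool_rot: [-0.19, -3.135, 0.001]
ft_force: [-1.2, -3.7, -2.7]
finger_gap: 19.5
gripper_force: 59.2
clock: 13.4
ee_pos: [584.9, 24.4, 111.7]
tool_rot: [-0.191, -3.135, 0.0]
ft_force: [-1.1, -3.5, -2.8]
finger_gap: 19.5
gripper_force: 59.2
clock: 13.7
ee_pos: [585.2, 25.4, 111.8]
tool_rot: [0.191, 3.136, 0.0]
ft_force: [-0.6, -3.5, -2.2]
finger_gap: 19.6
gripper_force: 59.2
```

```bash
python3 -m crank '0 .01 0 0 0 0 255;0 .005 0 0 0 0 255;0 0 0 0 0 0 255'; python3 -m crank '0 .01 0 0 0 0 255;0 .005 0 0 0 0 255;0 0 0 0 0 0 255'; python3 -m crank '0 .005 0 0 0 0 255;0 .005 0 0 0 0 255;0 0 0 0 0 0 255'
```

```text
clock: 14.0
ee_pos: [585.3, 26.2, 111.9]
tool_rot: [-0.19, -3.136, 0.002]
ft_force: [-2.2, -5.6, -2.2]
finger_gap: 19.2
gripper_force: 59.2
clock: 14.3
ee_pos: [585.4, 26.5, 111.8]
tool_rot: [-0.19, -3.135, 0.006]
ft_force: [-1.7, -8.1, -2.0]
finger_gap: 19.0
gripper_force: 59.3
clock: 14.6
ee_pos: [585.4, 26.8, 111.8]
tool_rot: [-0.19, -3.135, 0.008]
ft_force: [-2.8, -11.0, -2.7]
finger_gap: 19.3
gripper_force: 59.4
```

```bash
python3 -m crank '0 .005 0 0 0 0 255;0 .005 0 0 0 0 255;0 0 0 0 0 0 255;0 0 0 0 0 0 255'; python3 look.py w6; python3 -m crank '0 -.01 0 0 0 0 255;0 -.02 0 0 0 0 255;0 -.02 0 0 0 0 255;0 0 0 0 0 0 255;0 0 -.05 0 0 0 255;0 0 -.1 0 0 0 255;0 0 -.2 0 0 0 255;0 0 -.25 0 0 0 255;0 0 0 0 0 0 255;-.3 0 0 0 0 0 255;-.35 0 0 0 0 0 255;0 0 0 0 0 0 255'; python3 look.py w7
python3 - <<'E'
import cv2,numpy as np
a=[np.load(f"pics/{n}.npz")["image"][:,:,::-1] for n in("w6","w7")]
cv2.imwrite("pics/s67.png",np.vstack([cv2.resize(a[0][120:290,180:500],(560,298)),cv2.resize(a[1][50:220,180:500],(560,298))]))
E
```

```text
clock: 15.0
ee_pos: [585.5, 27.0, 111.8]
tool_rot: [-0.19, -3.135, 0.01]
ft_force: [-3.6, -13.8, -3.6]
finger_gap: 19.6
gripper_force: 59.6
15.0 [585.47824314  27.00038716 111.82740679] ydir 83.0658357312327 tilt [-0.00114526 -0.00640864] cam [515.38330607  36.62810155 253.68312839] [ -3.63656588 -13.75341743  -3.55594902] [-0.15647913  0.30553525  1.67080135 -0.00708298  1.16539769 -1.60345639]
clock: 16.25
ee_pos: [652.1, 17.1, 170.6]
tool_rot: [0.191, 3.135, 0.001]
ft_force: [-1.3, 0.8, -0.3]
finger_gap: 19.4
gripper_force: 59.9
16.25 [652.06844234  17.05121706 170.59332539] ydir 83.01473415089683 tilt [0.001008   0.00030563] cam [581.67413637  25.78372549 312.35850973] [-1.30110728  0.83999203 -0.27149831] [-1.58940994e-01  4.01137501e-01  1.42464677e+00  4.76850166e-04
  1.31486148e+00 -1.60794172e+00]
```

View pics/s67.png

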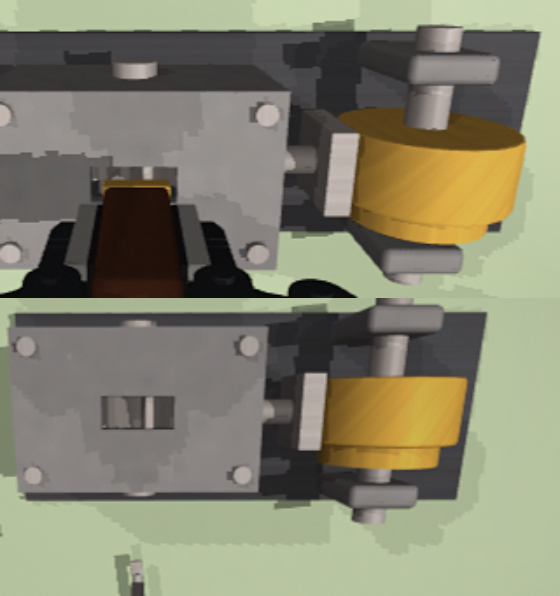

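The shoe, whose right edge is at x≈327 in the lower view, now meets the drum. I'll check its position by number and measure the lever and the stand for the return.

```bash
python3 - <<'E'
from h import *
from cell import observe
b=np.array([585.6,25.4]);a=np.radians(83.15);e=np.array([np.cos(a),np.sin(a)])
for n in("w3","w7"):
    c=dict(np.load(f"pics/{n}.npz"))
    for y0 in(70,73,75,77,79,81,83,85,87):
        out=[]
        P=np.r_[b+e*y0,60];q=c["R"]@P+c["t"];q=c["camera_matrix"]@q;q=q/q[2]
        print(n,y0,c["image"][int(round(q[1])),int(round(q[0]))],end=" | ")
    print()
c=dict(np.load("pics/w7.npz"))
print("tip",[ray(c,404,v,116.5).round(1) for v in(328,332,336)]);g=cv2.resize(c["image"],(800,600)).mean(2);print(g[322:346:2,404].astype(int),g[338,390:420].astype(int))
print(observe()["ee_pos"])
E
```

```text
w3 70 [189 178 174] | w3 73 [188 178 173] | w3 75 [190 180 175] | w3 77 [148 139 136] | w3 79 [48 36 16] | w3 81 [65 48 20] | w3 83 [67 50 19] | w3 85 [103  76  31] | w3 87 [112  82  32] | 
w7 70 [94 88 86] | w7 73 [53 50 48] | w7 75 [143 134 130] | w7 77 [187 176 171] | w7 79 [188 177 172] | w7 81 [188 176 172] | w7 83 [189 178 174] | w7 85 [85 66 33] | w7 87 [95 70 27] | 
tip [array([645.8,  18. , 116.5]), array([647.6,  17.8, 116.5]), array([649.5,  17.6, 116.5])]
[160 104 163 173 170  74  59  62  60  61  61  60] [119 120 120 120 120 120 117 109  90  72  61  58  59  60  60  61  60  58
  54 100 145 178 184 180 174 168 163 163 163 164]
[650.38466576  17.49727501 170.61570886]
```

```bash
python3 -m crank '0 0 0 0 0 -.0349 255;0 0 0 0 0 -.0349 255;0 0 0 0 0 -.0349 255;.2235 -.358 0 0 0 0 255;.2235 -.358 0 0 0 0 255;.2235 -.358 0 0 0 0 255;.2235 -.358 0 0 0 0 255;.2235 -.358 0 0 0 0 255;.2235 -.358 0 0 0 0 255;.2235 -.358 0 0 0 0 255;.2235 -.358 0 0 0 0 255;0 0 0 0 0 0 255'; python3 -m crank '0 0 .3 0 0 0 255;0 0 .2 0 0 0 255;0 0 0 0 0 0 255;0 0 0 0 0 0 255;0 0 0 0 0 0 255'; python3 look.py w8
```

```text
clock: 17.5
ee_pos: [531.3, -303.6, 172.0]
tool_rot: [0.317, -3.125, 0.003]
ft_force: [0.1, 0.1, -0.8]
finger_gap: 18.9
gripper_force: 60.1
clock: 18.0
ee_pos: [534.6, -299.7, 123.6]
tool_rot: [-0.326, 3.123, -0.003]
ft_force: [-0.3, -0.1, -0.5]
finger_gap: 19.4
gripper_force: 60.1
18.0 [ 534.60454895 -299.71092277  123.58938957] ydir 101.92115123784987 tilt [ 0.00217127 -0.0016535 ] cam [ 465.04099187 -313.82086669  265.29639485] [-0.33668921 -0.07492813 -0.45039706] [-7.07942460e-01  3.51955525e-01  1.58646087e+00  1.67075704e-04
  1.20045152e+00 -2.48686423e+00]
```

View pics/w8.png

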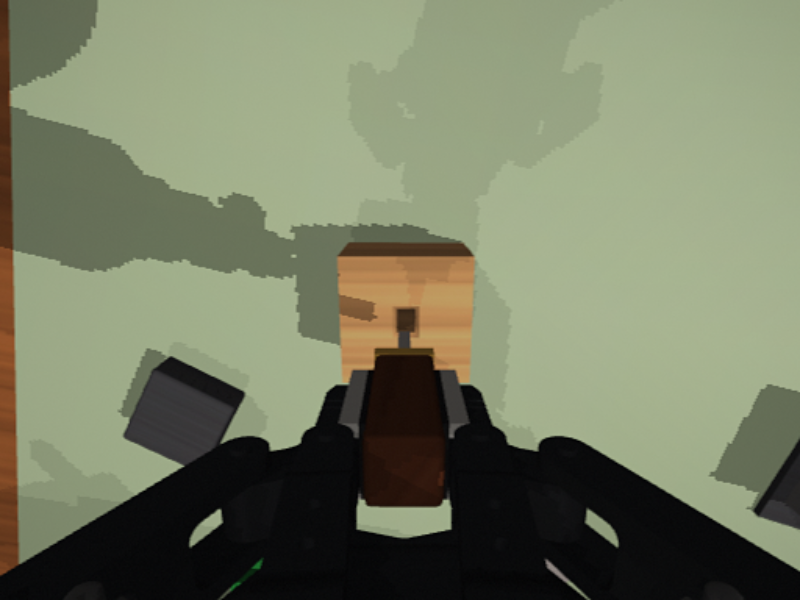

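The hole is at (406,320) and the blade at (404,340), lined up sideways to within about a millimetre. I'll compute the offset.

```bash
python3 - <<'E'
from h import *
c=dict(np.load("pics/w8.npz"));g=cv2.resize(c["image"],(800,600)).mean(2)
print(g[318:326,386:428].mean(0).astype(int));print(g[300:345:1,400].astype(int));print(g[336:342,392:418].mean(0).astype(int))
x=np.array([-.979,-.206]);y=np.array([-.206,.979])
def f(p):return (p[:2]@x).round(2),(p[:2]@y).round(2)
print("hole L/R/top",f(ray(c,396,321,46)),f(ray(c,417,321,46)),f(ray(c,406,308,46)),"blade",f(ray(c,404,331,69.1)),"tcp",f(np.array([534.6,-299.7])))
E
```

```text
[131 131 131 131 131 130 125 120 116 103  85  59  47  41  42  43  43  43
  43  43  43  43  43  44  44  44  43  44  56  70  83  89 100 117 128 133
 132 132 132 132 132 131]
[146 145 145 144 143 142 124 106  87  55  35  38  40  42  44  44  44  45
  45  45  44  42  41  41  40  39  39  39  38  42  50  54  57  59  59  59
  59  58  56  58  58  57  57  57  57]
[144 144 143 145 139 123  92  65  57  56  57  56  56  57  56  55  53  80
 108 132 137 137 135 134 134 134]
hole L/R/top (np.float64(-459.58), np.float64(-407.25)) (np.float64(-459.56), np.float64(-397.11)) (np.float64(-453.05), np.float64(-402.43)) blade (np.float64(-456.86), np.float64(-403.34)) tcp (np.float64(-461.64), np.float64(-403.53))
```

```bash
python3 -m crank '.008 .007 0 0 0 0 255;0 0 .1 0 0 0 255;0 0 .05 0 0 0 255;0 0 .04 0 0 0 255;0 0 .03 0 0 0 255;0 0 .02 0 0 0 255;0 0 .02 0 0 0 255;0 0 .02 0 0 0 255;0 0 0 0 0 0 255;0 0 0 0 0 0 255'
```

```text
clock: 19.05
ee_pos: [532.8, -299.2, 93.9]
tool_rot: [-0.325, 3.125, -0.0]
ft_force: [1.2, 0.1, -0.3]
finger_gap: 19.1
gripper_force: 60.1
```

```bash
python3 -m crank '0 0 .08 0 0 0 255;0 0 .08 0 0 0 255;0 0 .06 0 0 0 255;0 0 .04 0 0 0 255;0 0 .02 0 0 0 255;0 0 0 0 0 0 255;0 0 0 0 0 0 255'; python3 -m crank '0 0 .015 0 0 0 255;0 0 .01 0 0 0 255;0 0 0 0 0 0 255;0 0 0 0 0 0 255'
```

```text
clock: 19.75
ee_pos: [532.9, -299.3, 66.0]
tool_rot: [-0.325, 3.124, -0.001]
ft_force: [1.0, -0.6, -0.6]
finger_gap: 19.5
gripper_force: 60.1
clock: 20.15
ee_pos: [532.8, -299.1, 63.3]
tool_rot: [0.325, -3.125, 0.0]
ft_force: [0.4, -0.6, -1.1]
finger_gap: 19.0
gripper_force: 60.1
```

```bash
python3 -m crank '0 0 .008 0 0 0 255;0 0 0 0 0 0 255;0 0 0 0 0 0 255'; python3 -m crank '0 0 .008 0 0 0 255;0 0 0 0 0 0 255;0 0 0 0 0 0 255'
```

```text
clock: 20.45
ee_pos: [532.8, -299.1, 62.5]
tool_rot: [-0.325, 3.125, -0.0]
ft_force: [1.3, -0.2, -1.1]
finger_gap: 19.5
gripper_force: 60.2
clock: 20.75
ee_pos: [532.8, -299.1, 62.4]
tool_rot: [0.325, -3.125, -0.0]
ft_force: [-3.3, 2.4, 5.2]
finger_gap: 19.6
gripper_force: 60.9
```

```bash
python3 -m crank '0 0 0 0 0 0 0;0 0 0 0 0 0 0;0 0 0 0 0 0 0;0 0 0 0 0 0 0;0 0 0 0 0 0 0;0 0 -.1 0 0 0 0;0 0 -.3 0 0 0 0;0 0 -.5 0 0 0 0;0 0 -.5 0 0 0 0;0 0 -.3 0 0 0 0;0 0 0 0 0 0 0;0 0 0 0 0 0 0'; python3 look.py w9; python3 - <<'E'
from h import *
c=dict(np.load("pics/w9.npz"));W=world(c);z=W[...,2]
for n,h,d in(("stand",46,6),("handle",106,8)):
    m=(abs(z-h)<d)&(c["range_z"]>0);m=big(m);print(n,m.sum(),rect(m,W),np.median(z[m]))
from cell import camera
c=camera("scene");cv2.imwrite("pics/end.png",cv2.resize(c["image"][90:330,100:420,::-1],(800,600)))
E
```

```text
clock: 21.95
ee_pos: [533.1, -299.4, 232.9]
tool_rot: [-0.325, 3.123, -0.002]
ft_force: [-0.6, -0.7, -0.5]
finger_gap: 85.0
gripper_force: 0.0
21.95 [ 533.06121868 -299.35108331  232.89113441] ydir 101.88537744040573 tilt [ 0.00159365 -0.00136071] cam [ 463.57089792 -313.45962088  374.63383874] [-0.55734856 -0.67584029 -0.5179442 ] [-7.09083572e-01  2.48796644e-01  1.48941901e+00  5.03459623e-06
  1.40128147e+00 -2.48732077e+00]
stand 2647 ((532.5479736328125, -298.82958984375), (63.53336715698242, 63.977783203125), 12.00467586517334) 45.201116568244814
handle 461 ((531.36865234375, -299.3942565917969), (19.789981842041016, 19.234228134155273), 12.08813762664795) 105.03018264577969
```

View pics/end.png

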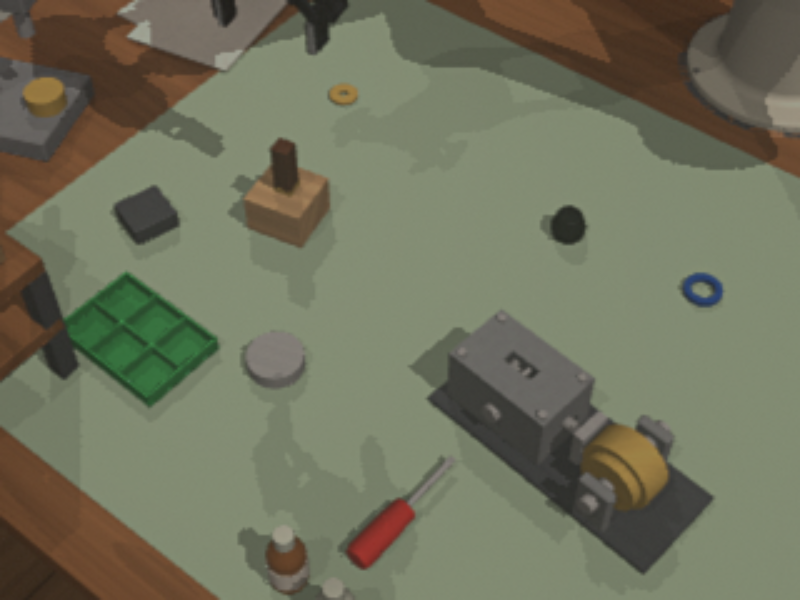

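The lever stands upright and fully down in its stand at (285,175), with its top at the same height as before (105.0 mm). The shoe is against the drum at (590,430), and everything else is where it was.

```bash
python3 -c "from cell import finish_job;print(finish_job())"
```

```text
the job is handed in; nothing more can be done
None
```

The brake is adjusted: the shoe is home against the drum and the wheel came up firm at about 14 N, the lever is fully down in its stand, and the job was handed in at about 22 s.

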